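Put the laundry bottles back in their own drip trays

TASK

The three laundry containers have been put back in the wrong drip trays: move each to the tray of its own shape (the round jar to the round tray, the square bottle to the square tray, the flat oblong bottle lengthways along the oblong tray), set down upright in the middle. Every tray is taken, so park one container upright on the middle of the cork mat meanwhile. Keep the containers upright throughout, and leave the measuring cup, the scrubbing brush and the iron where they are.

Things in the scene. Friction and masses are not known exactly. Their poses are not given: they have to be found in the camera images.
- jar_mid (a point): Round white plastic laundry-powder jar with a white lid, 56 mm across (lid 52 mm) and 90 mm tall: body from 0 to 70 mm above its underside, lid above. Loose, 0.2 to 0.45 kg. The point is on its axis, half-way up (45 mm above its underside); z is its upright axis. It stands in the square tray at the start.
- bottle_square_mid (a point): Square white plastic bottle, body 54 x 54 mm and 64 mm high, a neck and a white round cap (36 mm across) in the middle of its top; 90 mm tall in all. Loose, 0.15 to 0.4 kg. The point is on its axis, half-way up (45 mm above its underside); x and y run square to its flat sides, z is its upright axis. It stands in the oblong tray at the start.
- bottle_flat_mid (a point): Flat oblong white plastic bottle, body 86 mm (its x) by 44 mm (its y) and 64 mm high, a neck and a white round cap (34 mm across) in the middle of its top; 90 mm tall in all. Loose, 0.2 to 0.45 kg. The point is on its axis, half-way up (45 mm above its underside); z is its upright axis. It stands in the round tray at the start.
- tray_round: Round grey plastic drip tray, 124 mm across, 112 mm inside. Fixed. Origin: centre of its underside, on the table top; z up. The floor inside is 4 mm above the table, the rim 12 mm above the table.
- tray_square: Square grey plastic drip tray, 112 x 112 mm, 104 x 104 mm inside; x and y run square to its sides. Fixed. Origin: centre of its underside, on the table top; z up. The floor inside is 4 mm above the table, the rim 12 mm above the table.
- tray_oblong: Oblong grey plastic drip tray, 136 mm (its x) by 86 mm (its y), 128 x 78 mm inside. Fixed. Origin: centre of its underside, on the table top; z up. The floor inside is 4 mm above the table, the rim 12 mm above the table.
- mat: Square cork mat, 110 x 110 mm, 6 mm thick, lying empty on the table at the start. Fixed. Origin: centre of its underside, on the table top; z up.
- cup: Clear plastic measuring cup, 52 mm across the rim, 45 mm tall, open upward. Loose bystander: leave alone. Origin: centre of its underside.
- brush: Wooden scrubbing brush lying on its bristles, 115 mm (its x) x 45 mm x 36 mm tall. Loose bystander: leave alone. Origin: centre of its underside.
- iron: White clothes iron standing flat on its steel sole, about 205 mm long (its x, pointed end to +x) x 105 mm, 117 mm tall with its handle. Loose bystander, 1.1 kg: leave alone. Origin: on its underside, 105 mm behind the tip.
There are look-alikes about, which are no part of the job. Leave any green or red look-alike of the tray_oblong alone.

How it is judged:
By the outcome, as a careful person would: the job done as asked, in the order asked, and still so for the second after the job is handed in, with the robot touching nothing.
It also fails if it takes over 112 s, if anything falls off the work surface, if the arm or the gripper's body presses on something with over 40 N, if the wrist force passes 120 N, or if a joint passes its speed limit or range.

ROBOT

A 6-joint arm with a two-finger parallel gripper is mounted at the origin on the work surface. World frame = base frame: x ahead of the robot, y to its left, z up, the work surface at z = 0. Lengths are in m, angles in rad, forces in N, time in s.
With the tool pointing down it reaches from about 0.35 to 0.775 m from the base axis. Payload 7.3 kg.
Tool frame: the origin (TCP) lies at the very end of the fingers, on their centre line; the grasp point (between the pads) lies 19 mm behind it (robot.pinch_z is the distance from the TCP to the grasp point, in m); z points along the fingers, y is the line along which they close (so a half turn about z gives the same grasp; the last joint's range is limited). The gripper opens to 92 mm and grips with 3 to 60 N. Pads are 19 mm wide; open, the fingers measure 130 mm over their backs; the gripper's body (75 mm by 190 mm) begins 47 mm behind the grasp point.
Start: joints at [-1.361, 0.342, 1.524, -0, 1.275, -0.146], TCP at [0.183, -0.492, 0.227] pointing down, gripper open.
Joint ranges: [-2.53, 2.53], [-0.77, 2.02], [0.04, 2.7], [-1, 4.14], [0.28, 2.66], [-3.11, 3.11]. Speed limits (rad/s): [2.57, 2.57, 3.14, 3.14, 3.14, 3.14].

INTERFACE

Orientations are given as [roll, pitch, yaw] about the fixed x, y, z axes, in that order (R = Rz(yaw) Ry(pitch) Rx(roll)).
In Python, from cell import robot gives the robot as it stands.
- The arm moves only by the tool move_arm, never from a script. Its argument "motion" is a list of rows, each a list of 6 numbers: the shift along the tool's x, y, z in units of 0.1 m (1.0 is 0.1 m), then the turn, a rotation vector about the tool's x, y, z in units of pi rad (1.0 is pi rad). In form: [[dx, dy, dz, rx, ry, rz], ...]. A call has 1 to 12 rows; each row is the pose to reach, as a shift and turn from the pose commanded when the call began, along the tool's axes at that moment, turning the shorter way round; what a row does not reach only later rows make up. A row lasts 1/8 s, in which the tool goes at most 62.5 mm and 10.7 degrees, less where a joint would pass 70% of its speed; a pose out of reach is approached as far as the arm can. A call with a number of a shift or a turn outside -1 to 1 is refused whole. A call with a gripper value outside its range is refused whole. "fingers" is the opening, from -1 (shut) to 1 (fully open), set as the call begins (left out, the last holds). The fingers move at their own pace and stop on an object; "newtons" is the grip in N (left out, the last holds). Time passes only in rows, so rows that repeat a pose let the fingers close. It gives the time, the measured TCP pose, the force, the opening and the grip force at its end, in the units of the state.
- robot.observe(): the state, without advancing time (a new reading comes with each control period).
- robot.read_camera(name): name is "scene" or "side" or "wrist"; returns a dict with "image" (480x640x3 uint8, red, green, blue), "range_z" (480x640 float32, m along the optical axis (not along the pixel's ray), 0 where there is no reading), "vfov" (degrees; the focal length in pixels is half the picture's height over the tangent of half this angle, whatever the lens; pixels are square), "cx", "cy" (the principal point, pixels), "k1" (the pictures are not rectified: a ray, as slopes to the right and down, at radius r is drawn at 1 + k1 r^2 times it, then the intrinsics apply), "extrinsics" (4x4, takes a point from camera to world coordinates); the wrist camera has in their place "hand_eye" (4x4, takes a point from camera to tool coordinates, whose origin is the TCP and whose axes are the flange's). Camera axes: x right, y up, looking along -z (the intrinsics and any distortion apply to the point x, -y, -z); pixel columns grow to the right and rows downward; lengths in m; the calibration is good to about 2 mm. A picture is of the moment at which its call begins: read the wrist's pose just before it.
- robot.hand_in(): hands the job in; it is judged then, once.
The state is a dict: "time": time; "qpos": joint angles; "qvel": joint speeds; "joint_efforts": joint torques, N m; "tool_pos": TCP position; "tool_rot": TCP orientation; "contact_force": force on the tool from outside, world axes, zero at the start; "torque": the same for the moment, N m; "opening": finger opening in m; "grip_force": force on a finger pad.
Only numpy, scipy, OpenCV 4.12 (cv2) and the standard library are available. Lean on these libraries where they do the work, as an engineer would, in place of code of your own. Each camera call takes 0.05 s, during which the arm holds its last target. There are 200 camera calls.

## Working session

There is one attempt and no reset: what is moved stays moved. The work goes in short steps, Python scripts to look and compute and a tool call to move; the robot and the scene stay as the last step left them, time stands still between calls to the robot, and variables do not carry over. Pictures are saved under pics/ and viewed, at most 14 in all, crops included, and the job is handed in when it is done.

Besides the shell and the picture viewer there is one more tool, called after "Request:" as name(argument=value, ...), one argument or row to a line, values as JSON. move_arm: Moves the arm, as the interface text tells. Shifts and turns lie within -1 to 1; 1 stands for 0.1 m of shift or pi rad of turn. Its arguments: {"type":"object","properties":{"motion":{"type":"array"},"fingers":{"type":"number"},"newtons":{"type":"number"}},"required":["motion"]}

```bash
mkdir -p pics; ls
cat > h.py <<'E'
import numpy as np, cv2
from cell import robot
def save(n):
    c=robot.read_camera(n); np.save(f'/tmp/{n}.npy',c,allow_pickle=True); cv2.imwrite(f'pics/{n}_{int(robot.observe()["time"]*100)}.png',c['image'][:,:,::-1]); return c
def load(n): return np.load(f'/tmp/{n}.npy',allow_pickle=True).item()
def ray(c,uv):
    f=240/np.tan(np.radians(c['vfov'])/2)
    K=np.array([[f,0,c['cx']],[0,f,c['cy']],[0,0,1.]])
    p=cv2.undistortPoints(np.array(uv,float).reshape(-1,1,2),K,np.array([c['k1'],0,0,0,0.]))[:,0]
    return np.c_[p[:,0],-p[:,1],-np.ones(len(p))]
def plane(c,uv,z,T=None):
    T=c['extrinsics'] if T is None else T
    d=ray(c,uv)@T[:3,:3].T; o=T[:3,3]
    return o+d*((z-o[2])/d[:,2])[:,None]
def cloud(c,T=None):
    T=c['extrinsics'] if T is None else T
    v,u=np.mgrid[:480,:640]; d=ray(c,np.c_[u.ravel(),v.ravel()])*c['range_z'].reshape(-1,1)
    return (d@T[:3,:3].T+T[:3,3]).reshape(480,640,3)
E
python3 - <<'E'
from h import *
for n in('scene','side'):
    c=save(n);print(n,c['vfov'],c['k1'],c['extrinsics'].round(3).tolist())
print(robot.observe())
E
ls pics
```

```text
pics
scene 45.25379882675292 0.04852142490776779 [[0.703, -0.406, 0.583, 1.34], [0.711, 0.395, -0.582, -0.765], [0.006, 0.824, 0.566, 0.851], [0.0, 0.0, 0.0, 1.0]]
side 42.985524562499336 -0.14038328485635795 [[-0.876, 0.379, -0.297, 0.085], [-0.482, -0.675, 0.559, 0.826], [0.012, 0.633, 0.774, 1.162], [0.0, 0.0, 0.0, 1.0]]
{'time': 0.1, 'qpos': array([-1.36098492e+00,  3.42635660e-01,  1.52491973e+00, -2.02139265e-05,
        1.27542896e+00, -1.46002575e-01]), 'qvel': array([ 3.53083320e-04, -9.95499108e-04, -1.85851766e-03, -7.28750936e-06,
        1.70432617e-03,  1.17422112e-04]), 'joint_efforts': array([ 1.67128022e-03, -4.32004559e+01, -2.44694406e+01,  7.19388225e-02,
        5.26062108e-02, -4.03878369e-05]), 'tool_pos': array([ 0.18282089, -0.49174215,  0.22612411]), 'tool_rot': array([-3.14021296e+00, -1.83344460e-04,  3.55819757e-01]), 'contact_force': array([ 0.18786608, -0.41258129, -0.40921394]), 'torque': array([-0.00177591, -0.04376301,  0.01405293]), 'grip_force': 0.0, 'opening': 0.09206972731301384}
scene_5.png
side_10.png
```

View pics/scene_5.png

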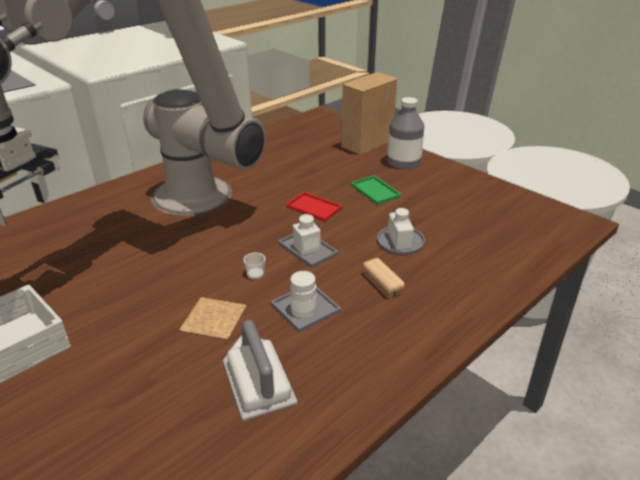

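View pics/side_10.png

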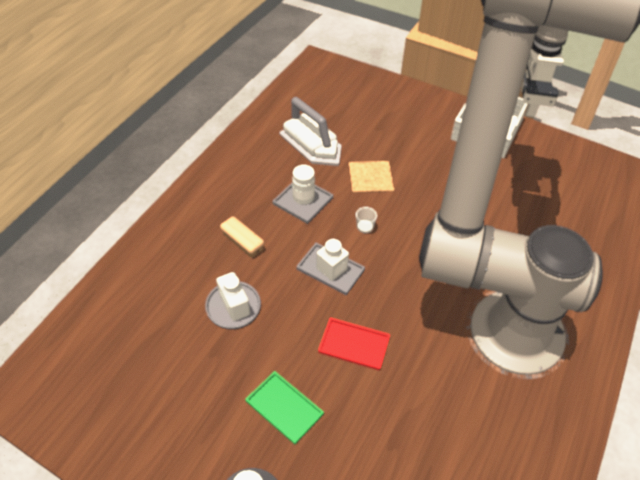

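Scene view: the jar is at (302,295) in the square tray, the square bottle at (307,237) in the oblong tray and the flat bottle at (400,230) in the round tray. The mat is at (213,317), the cup at (255,266), the brush at (384,278) and the iron at (258,372). The side view shows the same things, with the mat at (371,176).

```bash
cat > m.py <<'E'
from h import *
S={'scene':dict(sq=(306,306),ob=(308,247),rd=(401,238),mat=(213,317)),'side':dict(sq=(303,198),ob=(331,268),rd=(233,303),mat=(371,176))}
for n in S:
    c=load(n); P=cloud(c); hsv=cv2.cvtColor(c['image'],cv2.COLOR_RGB2HSV)
    for k,(u,v) in S[n].items():
        w=np.zeros((480,640),bool); w[v-45:v+45,u-50:u+50]=1
        if k=='mat': m=w&(hsv[...,1]>60)&(hsv[...,2]>170); z=.006
        else: m=w&(hsv[...,1]<75)&(P[...,2]<.03); z=.012
        m=cv2.morphologyEx(m.astype('u1'),cv2.MORPH_OPEN,np.ones((2,2)))
        nb,l,st,_=cv2.connectedComponentsWithStats(m); i=1+st[1:,4].argmax()
        q=plane(c,np.argwhere(l==i)[:,::-1],z)[:,:2]*1000
        r=cv2.minAreaRect(q.astype('f4')); cc=cv2.minEnclosingCircle(q.astype('f4'))
        print(n,k,len(q),np.round(r[0]),np.round(r[1]),round(r[2]),np.round(cc[0]),round(cc[1]))
        if k!='mat':
            ctr=plane(c,[(u,v)],.03)[0,:2]
            near=w&(np.hypot(P[...,0]-ctr[0],P[...,1]-ctr[1])<.09)&(hsv[...,1]<75)
            for lo,hi in((.03,.058),(.062,.074),(.09,.1)):
                q=P[near&(P[...,2]>lo)&(P[...,2]<hi)][:,:2]*1000
                if len(q)>4:
                    r=cv2.minAreaRect(q.astype('f4'));print('   z',lo,len(q),np.round(r[0]),np.round(r[1]),round(r[2]))
    for k,(u,v) in (dict(cup=(255,266),brush=(384,278),iron=(258,372)) if n=='scene' else dict(cup=(366,221),brush=(242,236),iron=(312,140))).items():
        q=P[v-45:v+45,u-45:u+45].reshape(-1,3); b=plane(c,[(u,v)],.03)[0]
        q=q[(q[:,2]>.012)&(np.hypot(*(q-b)[:,:2].T)<(.05 if k=='cup' else .07 if k=='brush' else .14))]*1000
        r=cv2.minAreaRect(q[:,:2].astype('f4'));print(k,np.round(r[0]),np.round(r[1]),round(r[2]),q[:,2].max().round())
E
python3 m.py
```

```text
scene sq 1379 [ 618. -112.] [118. 122.] 82 [ 619. -116.] 78
   z 0.03 257 [ 625. -133.] [56. 30.] 38
   z 0.062 143 [ 626. -130.] [54. 32.] 49
   z 0.09 290 [ 616. -120.] [49. 50.] 42
scene ob 910 [455.  45.] [ 95. 147.] 86 [456.  43.] 81
   z 0.03 251 [455.  33.] [73. 43.] 32
   z 0.062 190 [446.  49.] [58. 57.] 70
   z 0.09 94 [443.  50.] [35. 37.] 60
scene rd 779 [602. 237.] [122. 121.] 38 [598. 241.] 67
   z 0.03 233 [589. 224.] [41. 90.] 87
   z 0.062 216 [587. 243.] [42. 93.] 58
   z 0.09 79 [588. 244.] [32. 37.] 50
scene mat 1707 [ 500. -276.] [109. 109.] 32 [ 500. -275.] 75
cup [ 433. -108.] [50. 57.] 51 47.0
brush [674.  80.] [ 48. 114.] 74 40.0
iron [ 697. -316.] [ 96. 184.] 65 118.0
side sq 1172 [ 604. -103.] [119. 117.] 82 [ 602. -101.] 77
   z 0.03 182 [ 606. -103.] [56. 34.] 28
   z 0.062 77 [ 607. -104.] [55. 29.] 30
   z 0.09 253 [ 614. -118.] [52. 52.] 83
side ob 1315 [441.  57.] [ 92. 139.] 86 [440.  56.] 81
   z 0.03 227 [435.  68.] [73. 39.] 26
   z 0.062 269 [443.  54.] [55. 57.] 75
   z 0.09 170 [442.  53.] [34. 38.] 28
side rd 1361 [581. 257.] [123. 119.] 43 [584. 254.] 63
   z 0.03 187 [584. 250.] [44. 84.] 56
   z 0.062 386 [587. 248.] [44. 90.] 55
   z 0.09 166 [588. 248.] [32. 34.] 73
side mat 1356 [ 490. -271.] [116. 120.] 32 [ 489. -270.] 79
cup [ 432. -107.] [49. 54.] 24 52.0
brush [671.  85.] [ 47. 117.] 74 44.0
iron [ 671. -297.] [103. 236.] 67 121.0
```

Request:
move_arm(
  motion=[
    [0.45,-0.2,-0.06,0,0,0],
    [0.87,-0.39,-0.12,0,0,0],
    [0.87,-0.39,-0.12,0,0,0],
  ],
  fingers=1,
  newtons=20,
)

```text
time: 0.48
tool_pos: [0.2525, -0.4234, 0.239]
tool_rot: [-3.142, -0.0, 0.359]
contact_force: [0.0, -0.4, 0.0]
opening: 0.0919
grip_force: 0.0
```

Request:
move_arm(
  motion=[
    [0.45,-0.2,-0.06,0,0,0],
    [0.87,-0.39,-0.12,0,0,0],
    [0.87,-0.39,-0.12,0,0,0],
  ],
)

```text
time: 0.85
tool_pos: [0.32, -0.3574, 0.2509]
tool_rot: [3.141, -0.0, 0.359]
contact_force: [0.4, -0.1, 0.3]
opening: 0.0919
grip_force: 0.0
```

Request:
move_arm(
  motion=[
    [0.45,-0.2,-0.06,0,0,0],
    [0.87,-0.39,-0.12,0,0,0],
    [0.87,-0.39,-0.12,0,0,0],
  ],
)

```text
time: 1.23
tool_pos: [0.3877, -0.2912, 0.2627]
tool_rot: [3.141, -0.0, 0.359]
contact_force: [0.2, -0.3, 0.1]
opening: 0.0918
grip_force: 0.0
```

Request:
move_arm(
  motion=[
    [0.45,-0.2,-0.06,0,0,0],
    [0.87,-0.39,-0.12,0,0,0],
    [0.87,-0.39,-0.12,0,0,0],
    [0.87,-0.39,-0.12,0,0,0],
  ],
)

```text
time: 1.72
tool_pos: [0.4538, -0.2261, 0.2741]
tool_rot: [-3.141, 0.001, 0.355]
contact_force: [-1.0, 0.0, 0.3]
opening: 0.0918
grip_force: 0.0
```

```bash
cat >> h.py <<'E'
from scipy.spatial.transform import Rotation as R
def tool():
    o=robot.observe(); T=np.eye(4); T[:3,:3]=R.from_euler('xyz',o['tool_rot']).as_matrix(); T[:3,3]=o['tool_pos']; return T
def wrist():
    T=tool(); c=save('wrist'); c['extrinsics']=T@c['hand_eye']; np.save('/tmp/wrist.npy',c,allow_pickle=True); return c
def togo(p,yaw=None):
    "shift (0.1 m) and turn (pi) in tool axes to the TCP position p (m)"
    T=tool(); s=T[:3,:3].T@(np.array(p)-T[:3,3])*10; y=R.from_matrix(T[:3,:3]).as_euler('xyz')[2]
    t=0 if yaw is None else -((yaw-y+np.pi/2)%np.pi-np.pi/2)/np.pi
    print('go',s.round(3),'turn',round(t,3),'yaw',round(y,3),'q6',robot.observe()['qpos'][5].round(2))
E
python3 -c "
from h import *
c=wrist();print(c['hand_eye'].round(3).tolist(),c['vfov'],c['k1'],tool()[:3,3],robot.observe()['time'])
togo((.495,-.273,.1))"; ls pics
```

```text
[[-0.001, 0.966, 0.257, 0.068], [1.0, 0.001, -0.001, 0.001], [-0.001, 0.257, -0.966, -0.158], [0.0, 0.0, 0.0, 1.0]] 58.019611536994276 -0.10140211271876086 [ 0.45363797 -0.22620403  0.27420323] 1.775
go [0.228 0.583 1.742] turn 0 yaw 0.354 q6 0.6
scene_5.png
side_10.png
wrist_177.png
```

View pics/wrist_177.png

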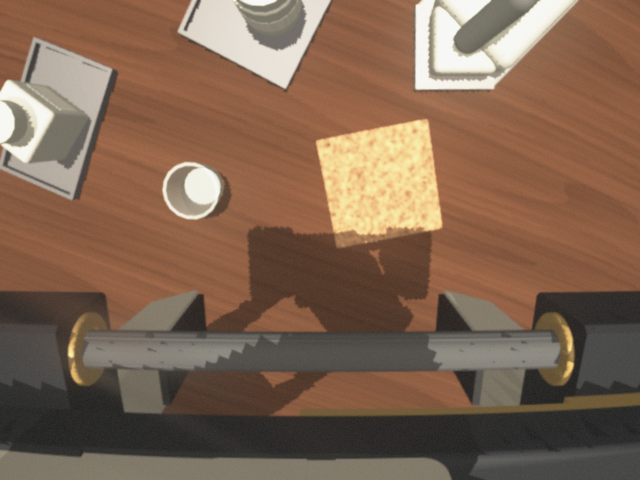

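Wrist view: the mat's corners are at about (316,143), (428,120), (442,228) and (338,248), and the cup is at (193,190). The trays are cut off, so I'll look again with all three in view.

Request:
move_arm(
  motion=[
    [0.12,-0.42,-0.11,0,0,0],
    [0.24,-0.84,-0.22,0,0,0],
    [0.24,-0.84,-0.22,0,0,0],
  ],
)

```text
time: 2.15
tool_pos: [0.4474, -0.1371, 0.2976]
tool_rot: [3.14, -0.001, 0.357]
contact_force: [-0.5, -0.7, -0.2]
opening: 0.0916
grip_force: 0.0
```

Request:
move_arm(
  motion=[
    [0.12,-0.42,-0.11,0,0,0],
    [0.24,-0.84,-0.22,0,0,0],
    [0.24,-0.84,-0.22,0,0,0],
  ],
)

```text
time: 2.52
tool_pos: [0.4412, -0.0503, 0.3193]
tool_rot: [3.14, -0.001, 0.357]
contact_force: [1.0, -0.5, -0.2]
opening: 0.0916
grip_force: 0.0
```

Request:
move_arm(
  motion=[
    [0.12,-0.42,-0.11,0,0,0],
    [0.24,-0.84,-0.22,0,0,0],
    [0.24,-0.84,-0.22,0,0,0],
    [0.24,-0.84,-0.22,0,0,0],
    [0.24,-0.84,-0.22,0,0,0],
  ],
)

```text
time: 3.15
tool_pos: [0.4346, 0.035, 0.3401]
tool_rot: [3.142, 0.001, 0.354]
contact_force: [0.4, 0.2, -0.2]
opening: 0.0917
grip_force: 0.0
```

```bash
python3 -c "
from h import *
c=load('wrist');q=plane(c,[(316,143),(428,120),(442,228),(338,248)],.006);print('mat',q.round(3).tolist(),q.mean(0))
print('cup',plane(c,[(193,190)],.045))
c=wrist();print(tool()[:3,3])"; ls pics; cp pics/wrist_*.png /tmp; ls -t pics | head -1; cp pics/$(ls -t pics|head -1) pics/w2.png
```

```text
mat [[0.51, -0.201, 0.006], [0.568, -0.294, 0.006], [0.476, -0.35, 0.006], [0.42, -0.258, 0.006]] [ 0.49361863 -0.27599523  0.006     ]
cup [[ 0.43412735 -0.11154734  0.045     ]]
[0.43457918 0.03524694 0.34018067]
scene_5.png
side_10.png
wrist_177.png
wrist_320.png
wrist_320.png
```

View pics/w2.png

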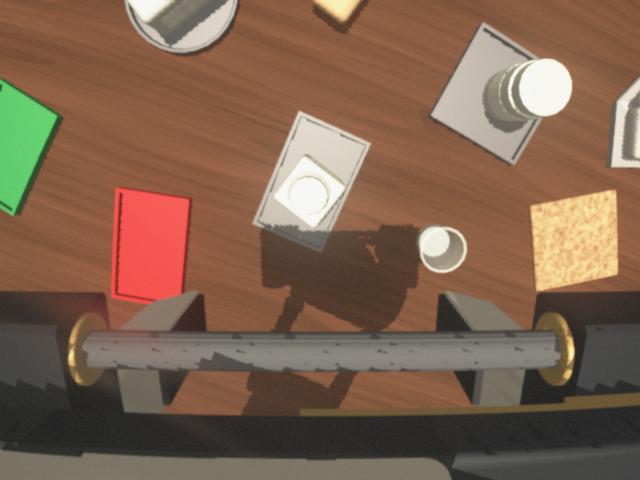

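Wrist view: the oblong tray's corners are at (301,112), (370,145), (321,250) and (253,222), with the square bottle's cap at (308,195). The square tray's visible corners are at (485,23), (430,115) and (514,164), with the jar lid at (543,88). The round tray is partly visible at about (181,5).

```bash
cat > f.py <<'E'
from h import *
def ang(a): return np.degrees(np.arctan2(a[1],a[0])).round(1)
c=load('wrist')
q=plane(c,[(301,112),(370,145),(321,250),(253,222)],.012);print('ob',q.mean(0).round(4),'x ang',ang(q[2]-q[1]),ang(q[3]-q[0]),np.linalg.norm(q-np.roll(q,1,0),axis=1).round(3))
q=plane(c,[(485,23),(430,115),(514,164)],.012);print('sq',((q[0]+q[2])/2).round(4),ang(q[1]-q[0]),ang(q[2]-q[1]),np.linalg.norm(q[1]-q[0]),np.linalg.norm(q[2]-q[1]))
q=plane(c,[(312,155),(345,183),(312,227),(275,195)],.068);print('bsq',q.mean(0).round(4),ang(q[1]-q[0]),ang(q[2]-q[1]),ang(q[2]-q[3]),ang(q[3]-q[0]),np.linalg.norm(q-np.roll(q,1,0),axis=1).round(3))
print('bsq cap',plane(c,[(309,195)],.094).round(4),'jar',plane(c,[(543,88)],.094).round(4))
P=cloud(c)
for n,(u,v),r in(('jar',(543,88),.05),('cap',(309,195),.03)):
    b=plane(c,[(u,v)],.094)[0]; m=(abs(P[...,2]-.094)<.006)&(np.hypot(P[...,0]-b[0],P[...,1]-b[1])<r)
    k=cv2.minEnclosingCircle(P[m][:,:2].astype('f4'));print(n,k,np.median(P[m][:,2]))
togo((.615,-.119,.16))
E
python3 f.py
```

```text
ob [0.4461 0.05   0.012 ] x ang 176.0 175.3 [0.134 0.083 0.131 0.085]
sq [ 0.6103 -0.111   0.012 ] 170.5 -97.2 0.11225582062196136 0.1121336275466999
bsq [0.446  0.0485 0.068 ] -109.8 163.8 -111.4 156.8 [0.054 0.042 0.055 0.049]
bsq cap [[0.4444 0.0493 0.094 ]] jar [[ 0.6127 -0.1174  0.094 ]]
jar ((0.613876223564148, -0.11932098120450974), 0.02681707590818405) 0.09419555632072601
cap ((0.4434933364391327, 0.0503406897187233), 0.01793728582561016) 0.09391621111446058
go [1.16  2.072 1.801] turn 0 yaw 0.354 q6 1.12
```

Request:
move_arm(
  motion=[
    [0.19,0.35,0.3,0,0,0],
    [0.38,0.69,0.6,0,0,0],
    [0.38,0.69,0.6,0,0,0],
  ],
)

```text
time: 3.58
tool_pos: [0.4941, -0.017, 0.2776]
tool_rot: [-3.139, 0.005, 0.352]
contact_force: [-0.2, -0.2, 0.5]
opening: 0.092
grip_force: 0.0
```

Request:
move_arm(
  motion=[
    [0.19,0.35,0.3,0,0,0],
    [0.38,0.69,0.6,0,0,0],
    [0.38,0.69,0.6,0,0,0],
  ],
)

```text
time: 3.95
tool_pos: [0.5535, -0.0675, 0.2184]
tool_rot: [-3.139, 0.004, 0.354]
contact_force: [-0.4, -0.3, 0.5]
opening: 0.0918
grip_force: 0.0
```

Request:
move_arm(
  motion=[
    [0.19,0.35,0.3,0,0,0],
    [0.39,0.69,0.6,0,0,0],
    [0.39,0.69,0.6,0,0,0],
    [0.39,0.69,0.6,0,0,0],
  ],
)

```text
time: 4.45
tool_pos: [0.6141, -0.1166, 0.1624]
tool_rot: [3.141, -0.001, 0.356]
contact_force: [-0.3, 0.4, -0.4]
opening: 0.0918
grip_force: 0.0
```

```bash
python3 -c "
from h import *
togo((.6135,-.1185,.036))"
```

```text
go [-0.013  0.015  1.264] turn 0 yaw 0.356 q6 0.9
```

Request:
move_arm(
  motion=[
    [-0.01,0.01,0.35,0,0,0],
    [-0.01,0.01,0.65,0,0,0],
    [-0.01,0.01,0.65,0,0,0],
  ],
)

```text
time: 4.82
tool_pos: [0.6124, -0.1174, 0.0959]
tool_rot: [-3.14, 0.002, 0.357]
contact_force: [0.7, 0.3, 0.3]
opening: 0.0918
grip_force: 0.0
```

Request:
move_arm(
  motion=[
    [0,0,0.25,0,0,0],
    [0,0,0.45,0,0,0],
    [0,0,0.61,0,0,0],
    [0,0,0.61,0,0,0],
  ],
)

```text
time: 5.32
tool_pos: [0.6137, -0.1184, 0.0352]
tool_rot: [-3.142, 0.0, 0.356]
contact_force: [0.6, 0.1, 0.3]
opening: 0.0915
grip_force: 0.0
```

Request:
move_arm(
  motion=[
    [0,0,0,0,0,0],
    [0,0,0,0,0,0],
    [0,0,0,0,0,0],
    [0,0,0,0,0,0],
    [0,0,0,0,0,0],
    [0,0,0,0,0,0],
  ],
  fingers=-1,
  newtons=20,
)

```text
time: 6.08
tool_pos: [0.6139, -0.1187, 0.0349]
tool_rot: [3.141, -0.0, 0.356]
contact_force: [-0.1, 0.6, 2.3]
opening: 0.0556
grip_force: 20.0
```

```bash
python3 -c "
from h import *
togo((.494,-.275,.14))"
```

```text
go [-1.668  1.048 -1.051] turn 0 yaw 0.356 q6 0.9
```

Request:
move_arm(
  motion=[
    [0,0,-0.2,0,0,0],
    [0,0,-0.55,0,0,0],
    [0,0,-0.95,0,0,0],
    [0,0,-0.95,0,0,0],
  ],
)

```text
time: 6.58
tool_pos: [0.6154, -0.1192, 0.1325]
tool_rot: [3.138, -0.005, 0.356]
contact_force: [-0.5, 0.6, -3.7]
opening: 0.0556
grip_force: 20.0
```

Request:
move_arm(
  motion=[
    [-0.2,0.13,0,0,0,0],
    [-0.5,0.32,0,0,0,0],
    [-0.83,0.52,0,0,0,0],
  ],
)

```text
time: 6.95
tool_pos: [0.5517, -0.1971, 0.1273]
tool_rot: [-3.139, 0.003, 0.356]
contact_force: [0.9, -0.5, -2.5]
opening: 0.0553
grip_force: 20.0
```

Request:
move_arm(
  motion=[
    [-0.35,0.22,0,0,0,0],
    [-0.65,0.41,0,0,0,0],
    [-0.84,0.52,0,0,0,0],
    [-0.84,0.52,0,0,0,0],
    [-0.84,0.52,0,0,0,0],
  ],
)

```text
time: 7.58
tool_pos: [0.4928, -0.2739, 0.1286]
tool_rot: [-3.14, 0.001, 0.355]
contact_force: [-0.2, -0.6, -2.0]
opening: 0.0555
grip_force: 20.0
```

```bash
python3 -c "
from h import *
togo((.494,-.275,.038));print(robot.observe()['opening'])"
```

```text
go [0.009 0.016 0.906] turn 0 yaw 0.355 q6 0.57
0.055549659043666294
```

Request:
move_arm(
  motion=[
    [0.01,0.01,0.3,0,0,0],
    [0.01,0.01,0.6,0,0,0],
    [0.01,0.01,0.8,0,0,0],
    [0.01,0.01,0.87,0,0,0],
    [0.01,0.01,0.9,0,0,0],
    [0.01,0.01,0.91,0,0,0],
    [0.01,0.01,0.91,0,0,0],
  ],
)

```text
time: 8.45
tool_pos: [0.4952, -0.2751, 0.0394]
tool_rot: [3.14, -0.001, 0.356]
contact_force: [0.0, 0.0, -2.2]
opening: 0.0554
grip_force: 20.0
```

```bash
python3 -c "
from h import *
togo((.494,-.275,.037));print(robot.observe()['opening'])"
```

```text
go [-0.01  -0.005  0.024] turn 0 yaw 0.356 q6 0.57
0.05536425986462357
```

Request:
move_arm(
  motion=[
    [0,0,0.015,0,0,0],
    [0,0,0.03,0,0,0],
    [0,0,0.03,0,0,0],
  ],
)

```text
time: 8.82
tool_pos: [0.495, -0.2751, 0.0369]
tool_rot: [3.141, -0.001, 0.356]
contact_force: [-1.9, 1.0, 5.6]
opening: 0.0551
grip_force: 20.0
```

Request:
move_arm(
  motion=[
    [0,0,0,0,0,0],
    [0,0,0,0,0,0],
    [0,0,0,0,0,0],
    [0,0,0,0,0,0],
  ],
  fingers=1,
)

```text
time: 9.32
tool_pos: [0.4948, -0.2749, 0.0357]
tool_rot: [3.141, 0.0, 0.356]
contact_force: [-0.3, -0.3, -0.4]
opening: 0.0897
grip_force: 0.0
```

Request:
move_arm(
  motion=[
    [0,0,-0.15,0,0,0],
    [0,0,-0.5,0,0,0],
    [0,0,-0.98,0,0,0],
  ],
)

```text
time: 9.7
tool_pos: [0.4943, -0.2746, 0.1348]
tool_rot: [-3.14, 0.001, 0.356]
contact_force: [1.1, -0.6, -0.4]
opening: 0.0915
grip_force: 0.0
```

Request:
move_arm(
  motion=[
    [0.08,-0.4,-0.2,0,0,0],
    [0.16,-0.81,-0.4,0,0,0],
    [0.16,-0.81,-0.4,0,0,0],
  ],
)

```text
time: 10.07
tool_pos: [0.482, -0.1916, 0.1765]
tool_rot: [3.139, -0.003, 0.359]
contact_force: [-0.0, -0.7, 0.9]
opening: 0.0917
grip_force: 0.0
```

```bash
python3 -c "
from h import *
c=wrist();P=cloud(c);m=(abs(P[...,2]-.096)<.007)&(np.hypot(P[...,0]-.494,P[...,1]+.275)<.06)
print(cv2.minEnclosingCircle(P[m][:,:2].astype('f4')) if m.sum()>9 else m.sum())
togo((.444,.050,.17),np.radians(-19))"
```

```text
((0.4956759810447693, -0.27530714869499207), 0.026263313367962837)
go [ 0.494 -2.408  0.05 ] turn 0.219 yaw 0.358 q6 0.69
```

The jar stands in the middle of the mat. Next is the square bottle.

Request:
move_arm(
  motion=[
    [0.08,-0.4,0,0,0,0],
    [0.16,-0.8,0,0,0,0],
    [0.16,-0.8,0,0,0,0],
  ],
)

```text
time: 10.5
tool_pos: [0.4683, -0.1117, 0.1736]
tool_rot: [-3.141, 0.001, 0.358]
contact_force: [0.5, -0.4, 0.7]
opening: 0.0921
grip_force: 0.0
```

Request:
move_arm(
  motion=[
    [0.08,-0.4,0,0,0,0],
    [0.16,-0.8,0,0,0,0],
    [0.16,-0.8,0,0,0,0],
  ],
)

```text
time: 10.88
tool_pos: [0.4559, -0.0317, 0.1737]
tool_rot: [3.142, 0.0, 0.358]
contact_force: [0.5, -0.1, 0.6]
opening: 0.0916
grip_force: 0.0
```

Request:
move_arm(
  motion=[
    [0.08,-0.4,0,0,0,0.05],
    [0.17,-0.8,0.05,0,0,0.1],
    [0.17,-0.8,0.05,0,0,0.16],
    [0.17,-0.8,0.05,0,0,0.219],
    [0.17,-0.8,0.05,0,0,0.219],
    [0.17,-0.8,0.05,0,0,0.219],
  ],
)

```text
time: 11.62
tool_pos: [0.4444, 0.0477, 0.1686]
tool_rot: [3.141, -0.0, -0.33]
contact_force: [0.1, -0.3, 0.1]
opening: 0.0925
grip_force: 0.0
```

```bash
python3 -c "
from h import *
c=wrist();P=cloud(c)
for z,t in((.094,.006),(.068,.004)):
    m=(abs(P[...,2]-z)<t)&(np.hypot(P[...,0]-.444,P[...,1]-.05)<.05)
    r=cv2.minAreaRect(P[m][:,:2].astype('f4')) if m.sum()>9 else 0;print(m.sum(),r)
togo((.444,.050,.036),np.radians(-19))"; cp pics/$(ls -t pics|head -1) pics/w3.png
```

```text
3035 ((0.4436291754245758, 0.04990866407752037), (0.03526727855205536, 0.035165660083293915), 43.754825592041016)
3639 ((0.4434681534767151, 0.05019364506006241), (0.05387585982680321, 0.054200999438762665), 72.53514099121094)
go [-0.01  -0.02   1.326] turn 0.0 yaw -0.33 q6 1.84
```

View pics/w3.png

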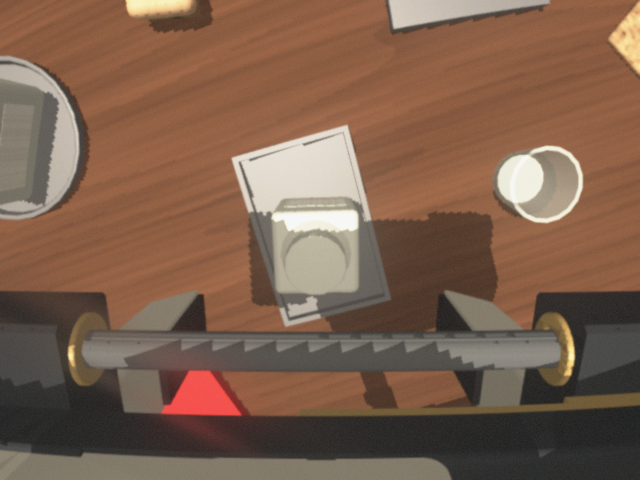

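The view shows the square bottle at (316,250), square to the fingers, in the oblong tray. I can descend and grip.

Request:
move_arm(
  motion=[
    [-0.015,-0.02,0.35,0,0,-0.008],
    [-0.015,-0.02,0.7,0,0,-0.008],
    [-0.015,-0.02,0.7,0,0,-0.008],
  ],
)

```text
time: 12.05
tool_pos: [0.4415, 0.0508, 0.097]
tool_rot: [3.14, 0.005, -0.306]
contact_force: [-0.4, 0.7, 0.6]
opening: 0.0916
grip_force: 0.0
```

Request:
move_arm(
  motion=[
    [0,0,0.25,0,0,0],
    [0,0,0.45,0,0,0],
    [0,0,0.62,0,0,0],
    [0,0,0.62,0,0,0],
    [0,0,0.62,0,0,0],
  ],
)

```text
time: 12.68
tool_pos: [0.4441, 0.0509, 0.0379]
tool_rot: [-3.141, -0.002, -0.307]
contact_force: [-0.2, -0.6, 0.1]
opening: 0.0919
grip_force: 0.0
```

Request:
move_arm(
  motion=[
    [0,0,0,0,0,0],
    [0,0,0,0,0,0],
    [0,0,0,0,0,0],
    [0,0,0,0,0,0],
    [0,0,0,0,0,0],
    [0,0,0,0,0,0],
  ],
  fingers=-1,
)

```text
time: 13.42
tool_pos: [0.4432, 0.051, 0.0368]
tool_rot: [3.142, -0.0, -0.307]
contact_force: [-1.3, 0.2, 1.6]
opening: 0.0539
grip_force: 20.0
```

Request:
move_arm(
  motion=[
    [0,0,-0.2,0,0,0],
    [0,0,-0.55,0,0,0],
    [0,0,-0.95,0,0,0],
    [0,0,-0.95,0,0,0],
  ],
)

```text
time: 13.92
tool_pos: [0.4446, 0.051, 0.1337]
tool_rot: [-3.14, -0.005, -0.307]
contact_force: [0.1, 0.3, -3.0]
opening: 0.0538
grip_force: 20.0
```

```bash
python3 -c "
from h import *
togo((.6105,-.1105,.13),np.radians(-8.5));print(robot.observe()['opening'])"
```

```text
go [2.069 1.038 0.047] turn -0.05 yaw -0.307 q6 1.82
0.053786720799106146
```

Request:
move_arm(
  motion=[
    [0.2,0.1,0,0,0,-0.01],
    [0.45,0.23,0,0,0,-0.03],
    [0.7,0.35,0,0,0,-0.05],
    [0.7,0.35,0,0,0,-0.05],
    [0.7,0.35,0,0,0,-0.05],
  ],
)

```text
time: 14.55
tool_pos: [0.4979, -0.0031, 0.1303]
tool_rot: [-3.141, 0.003, -0.151]
contact_force: [-0.7, -0.3, -2.9]
opening: 0.0539
grip_force: 20.0
```

```bash
python3 -c "
from h import *
c=wrist();P=cloud(c);hsv=cv2.cvtColor(c['image'],cv2.COLOR_RGB2HSV)
m=(P[...,2]>.008)&(P[...,2]<.02)&(np.hypot(P[...,0]-.61,P[...,1]+.11)<.09)
print(cv2.minAreaRect(P[m][:,:2].astype('f4')),m.sum())
togo((.6105,-.1105,.13),np.radians(-8.5))"; cp pics/$(ls -t pics|head -1) pics/w4.png
```

```text
((0.5947631001472473, -0.10729072988033295), (0.11353384703397751, 0.08232615888118744), 82.7623291015625) 3245
go [1.273 0.895 0.003] turn -0.001 yaw -0.15 q6 1.56
```

View pics/w4.png

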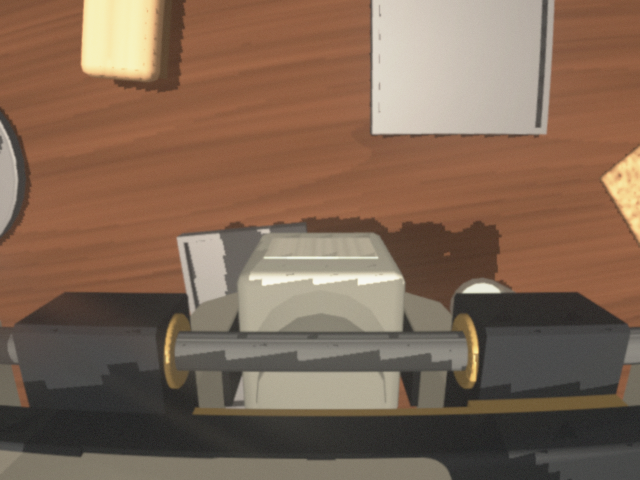

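The square tray's near corners are at (373,134) and (547,134), and it is now empty. The bottle is held upright.

```bash
python3 -c "
from h import *
c=load('wrist');q=plane(c,[(373,134),(547,134)],.012)[:,:2];e=q[1]-q[0];n=np.array([-e[1],e[0]])/np.linalg.norm(e)
print(q,np.linalg.norm(e),q.mean(0)+.056*n,np.degrees(np.arctan2(e[1],e[0])))"
```

```text
[[ 0.56168682 -0.04698134]
 [ 0.54685636 -0.15810165]] 0.11210561029174786 [ 0.60977941 -0.10994974] -97.60195044273883
```

Request:
move_arm(
  motion=[
    [0.2,0.14,0,0,0,0],
    [0.45,0.3,0,0,0,0],
    [0.64,0.45,0,0,0,0],
  ],
)

```text
time: 14.98
tool_pos: [0.5559, -0.0573, 0.1314]
tool_rot: [-3.142, 0.001, -0.149]
contact_force: [-0.4, -0.4, -2.1]
opening: 0.0535
grip_force: 20.0
```

Request:
move_arm(
  motion=[
    [0.3,0.2,0,0,0,0],
    [0.5,0.35,0,0,0,-0.004],
    [0.62,0.44,0,0,0,-0.004],
    [0.62,0.44,0,0,0,-0.004],
    [0.62,0.44,0,0,0,-0.004],
  ],
)

```text
time: 15.6
tool_pos: [0.6097, -0.1093, 0.1313]
tool_rot: [-3.141, 0.001, -0.137]
contact_force: [-0.2, -0.1, -2.4]
opening: 0.0538
grip_force: 20.0
```

```bash
python3 -c "
from h import *
togo((.610,-.110,.037),-.136)"
```

```text
go [0.005 0.007 0.943] turn -0.0 yaw -0.137 q6 1.41
```

Request:
move_arm(
  motion=[
    [0,0.01,0.3,0,0,0],
    [0,0.01,0.6,0,0,0],
    [0,0.01,0.8,0,0,0],
    [0,0.01,0.88,0,0,0],
    [0,0.01,0.92,0,0,0],
    [0,0.01,0.94,0,0,0],
    [0,0.01,0.95,0,0,0],
    [0,0.01,0.95,0,0,0],
    [0,0.01,0.95,0,0,0],
  ],
)

```text
time: 16.73
tool_pos: [0.6105, -0.1114, 0.037]
tool_rot: [3.141, -0.0, -0.138]
contact_force: [-0.5, -0.8, -2.9]
opening: 0.0538
grip_force: 20.0
```

Request:
move_arm(
  motion=[
    [0,0,0,0,0,0],
    [0,0,0,0,0,0],
    [0,0,0,0,0,0],
    [0,0,0,0,0,0],
  ],
  fingers=1,
)

```text
time: 17.23
tool_pos: [0.6105, -0.1114, 0.0368]
tool_rot: [3.141, -0.0, -0.137]
contact_force: [-0.2, 0.2, 0.1]
opening: 0.0886
grip_force: 0.0
```

Request:
move_arm(
  motion=[
    [0,0,-0.15,0,0,0],
    [0,0,-0.5,0,0,0],
    [0,0,-0.98,0,0,0],
    [0,0,-0.98,0,0,0],
  ],
)

```text
time: 17.73
tool_pos: [0.6131, -0.1121, 0.1404]
tool_rot: [3.14, -0.01, -0.137]
contact_force: [0.7, 1.1, -0.1]
opening: 0.0917
grip_force: 0.0
```

```bash
python3 -c "
from h import *
togo((.588,.246,.18),np.radians(-34))"
```

```text
go [-0.735 -3.512 -0.409] turn 0.145 yaw -0.137 q6 1.4
```

Request:
move_arm(
  motion=[
    [-0.09,-0.44,-0.1,0,0,0],
    [-0.18,-0.88,-0.2,0,0,0],
    [-0.18,-0.88,-0.2,0,0,0],
  ],
)

```text
time: 18.1
tool_pos: [0.6045, -0.0188, 0.1557]
tool_rot: [-3.141, -0.001, -0.134]
contact_force: [-0.4, -0.8, 0.3]
opening: 0.0918
grip_force: 0.0
```

Request:
move_arm(
  motion=[
    [-0.09,-0.44,-0.05,0,0,0],
    [-0.18,-0.88,-0.1,0,0,0],
    [-0.18,-0.88,-0.1,0,0,0],
  ],
)

```text
time: 18.48
tool_pos: [0.5986, 0.0698, 0.1648]
tool_rot: [-3.141, -0.0, -0.134]
contact_force: [0.1, -0.0, -0.1]
opening: 0.0916
grip_force: 0.0
```

Request:
move_arm(
  motion=[
    [-0.09,-0.44,-0.05,0,0,0],
    [-0.18,-0.88,-0.1,0,0,0],
    [-0.18,-0.88,-0.1,0,0,0],
  ],
)

```text
time: 18.85
tool_pos: [0.5931, 0.1587, 0.1746]
tool_rot: [3.142, -0.0, -0.135]
contact_force: [0.1, 0.1, -0.1]
opening: 0.092
grip_force: 0.0
```

Request:
move_arm(
  motion=[
    [-0.09,-0.44,0,0,0,0.05],
    [-0.18,-0.88,0,0,0,0.1],
    [-0.18,-0.88,0,0,0,0.145],
    [-0.18,-0.88,0,0,0,0.145],
    [-0.18,-0.88,0,0,0,0.145],
  ],
)

```text
time: 19.48
tool_pos: [0.5878, 0.2455, 0.1744]
tool_rot: [3.141, -0.0, -0.592]
contact_force: [0.1, -0.2, -0.7]
opening: 0.0918
grip_force: 0.0
```

```bash
python3 -c "
from h import *
c=wrist();P=cloud(c)
for z,t in((.094,.006),(.068,.004)):
    m=(abs(P[...,2]-z)<t)&(np.hypot(P[...,0]-.588,P[...,1]-.246)<.07)
    r=cv2.minAreaRect(P[m][:,:2].astype('f4')) if m.sum()>9 else 0;print(m.sum(),r)
m=(P[...,2]>.009)&(P[...,2]<.016)&(np.hypot(P[...,0]-.592,P[...,1]-.247)<.08);q=P[m][:,:2]
print('round',cv2.minEnclosingCircle(q.astype('f4')))
togo((.588,.246,.036),np.radians(-34))"; cp pics/$(ls -t pics|head -1) pics/w5.png
```

```text
2595 ((0.5884931087493896, 0.245286226272583), (0.03324747830629349, 0.03298795223236084), 64.28345489501953)
5340 ((0.5883854031562805, 0.24539601802825928), (0.0431252047419548, 0.0847618505358696), 55.88923263549805)
round ((0.5893283486366272, 0.24935372173786163), 0.06186864897608757)
go [ 0.    -0.005  1.385] turn 0.0 yaw -0.593 q6 2.44
```

View pics/w5.png

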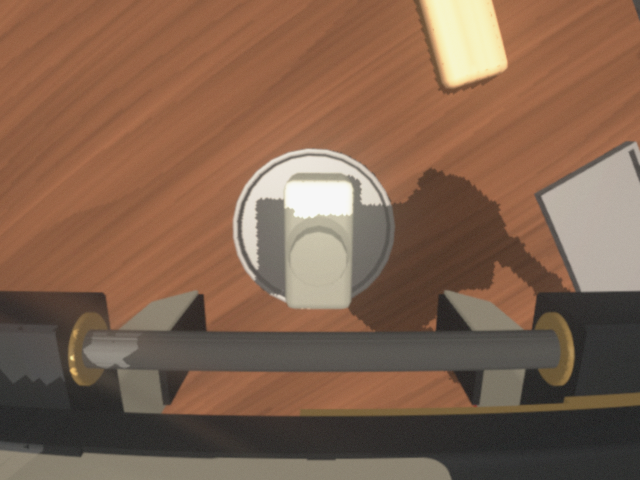

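The flat bottle is at (320,240), aligned between the fingers in the round tray (rim at (314,230)). The near end of the empty oblong tray shows at (540,190).

Request:
move_arm(
  motion=[
    [0.005,0,0.35,0,0,0],
    [0.005,0,0.75,0,0,0],
    [0.005,0,0.75,0,0,0],
  ],
)

```text
time: 19.9
tool_pos: [0.5858, 0.2455, 0.0967]
tool_rot: [3.136, 0.004, -0.593]
contact_force: [-0.8, -0.6, -0.2]
opening: 0.0918
grip_force: 0.0
```

Request:
move_arm(
  motion=[
    [0,0,0.25,0,0,0],
    [0,0,0.45,0,0,0],
    [0,0,0.63,0,0,0],
    [0,0,0.63,0,0,0],
    [0,0,0.63,0,0,0],
  ],
)

```text
time: 20.52
tool_pos: [0.5885, 0.247, 0.0378]
tool_rot: [-3.14, -0.001, -0.593]
contact_force: [-0.3, 0.3, 0.8]
opening: 0.0917
grip_force: 0.0
```

Request:
move_arm(
  motion=[
    [0,0,0,0,0,0],
    [0,0,0,0,0,0],
    [0,0,0,0,0,0],
    [0,0,0,0,0,0],
    [0,0,0,0,0,0],
    [0,0,0,0,0,0],
  ],
  fingers=-1,
  newtons=25,
)

```text
time: 21.28
tool_pos: [0.5877, 0.247, 0.0367]
tool_rot: [-3.142, -0.0, -0.593]
contact_force: [-0.5, -0.6, -0.7]
opening: 0.0441
grip_force: 25.0
```

Request:
move_arm(
  motion=[
    [0,0,-0.2,0,0,0],
    [0,0,-0.55,0,0,0],
    [0,0,-0.95,0,0,0],
    [0,0,-0.95,0,0,0],
  ],
)

```text
time: 21.78
tool_pos: [0.5895, 0.2475, 0.1349]
tool_rot: [-3.137, -0.004, -0.593]
contact_force: [-0.2, 0.0, -2.6]
opening: 0.0438
grip_force: 25.0
```

```bash
python3 -c "
from h import *
togo((.446,.050,.13),np.radians(-4.3));print(robot.observe()['opening'])"
```

```text
go [-0.087  2.44   0.036] turn -0.165 yaw -0.593 q6 2.44
0.04377653868180522
```

Request:
move_arm(
  motion=[
    [-0.01,0.2,0,0,0,0],
    [-0.02,0.5,0,0,0,0],
    [-0.03,0.81,0,0,0,0],
    [-0.03,0.81,0,0,0,0],
    [-0.03,0.81,0,0,0,0],
  ],
)

```text
time: 22.4
tool_pos: [0.54, 0.1816, 0.1309]
tool_rot: [3.141, 0.001, -0.593]
contact_force: [-0.1, 0.6, -2.5]
opening: 0.0435
grip_force: 25.0
```

```bash
python3 -c "
from h import *
c=wrist();P=cloud(c)
m=(P[...,2]>.009)&(P[...,2]<.016)&(np.hypot(P[...,0]-.446,P[...,1]-.05)<.09);q=P[m][:,:2]
print('ob',cv2.minAreaRect(q.astype('f4')))
togo((.446,.050,.13),np.radians(-4.3))"; cp pics/$(ls -t pics|head -1) pics/w6.png
```

```text
ob ((0.44546282291412354, 0.0508752316236496), (0.0872093141078949, 0.1376359760761261), 86.58344268798828)
go [-0.044  1.62   0.01 ] turn -0.165 yaw -0.593 q6 2.35
```

View pics/w6.png

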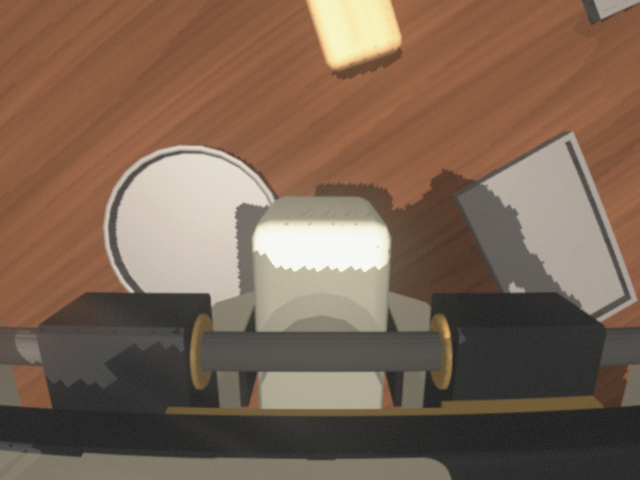

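The bottle is held upright. The oblong tray is empty, with corners at (571,133), (457,193) and (633,297), and measures 87 x 138 mm as it should. I'll move on and set down.

Request:
move_arm(
  motion=[
    [-0.01,0.2,0,0,0,0],
    [-0.02,0.5,0,0,0,0],
    [-0.03,0.82,0,0,0,0],
    [-0.03,0.82,0,0,0,0],
  ],
)

```text
time: 22.95
tool_pos: [0.491, 0.1145, 0.1314]
tool_rot: [3.141, 0.001, -0.594]
contact_force: [0.9, 0.1, -1.5]
opening: 0.0436
grip_force: 25.0
```

Request:
move_arm(
  motion=[
    [-0.01,0.3,0,0,0,-0.04],
    [-0.02,0.6,0,0,0,-0.08],
    [-0.03,0.8,0,0,0,-0.12],
    [-0.03,0.8,0,0,0,-0.168],
    [-0.03,0.8,0,0,0,-0.168],
    [-0.03,0.8,0,0,0,-0.168],
  ],
)

```text
time: 23.7
tool_pos: [0.4451, 0.051, 0.1317]
tool_rot: [-3.142, -0.0, -0.067]
contact_force: [-0.5, -0.4, -1.5]
opening: 0.0435
grip_force: 25.0
```

```bash
python3 -c "
from h import *
togo((.444,.0507,.037),np.radians(-3.7))"
```

```text
go [-0.011  0.004  0.947] turn -0.001 yaw -0.067 q6 1.58
```

Request:
move_arm(
  motion=[
    [-0.01,0,0.3,0,0,0],
    [-0.01,0,0.6,0,0,0],
    [-0.01,0,0.8,0,0,0],
    [-0.01,0,0.88,0,0,0],
    [-0.01,0,0.92,0,0,0],
    [-0.01,0,0.94,0,0,0],
    [-0.01,0,0.95,0,0,0],
    [-0.01,0,0.95,0,0,0],
    [-0.01,0,0.95,0,0,0],
  ],
)

```text
time: 24.82
tool_pos: [0.4436, 0.0505, 0.037]
tool_rot: [3.142, -0.001, -0.065]
contact_force: [-0.1, 0.0, -2.8]
opening: 0.0441
grip_force: 25.0
```

Request:
move_arm(
  motion=[
    [0,0,0,0,0,0],
    [0,0,0,0,0,0],
    [0,0,0,0,0,0],
    [0,0,0,0,0,0],
    [0,0,0,0,0,0],
  ],
  fingers=1,
)

```text
time: 25.45
tool_pos: [0.4435, 0.0505, 0.0367]
tool_rot: [3.142, -0.0, -0.065]
contact_force: [-0.2, -0.3, -0.6]
opening: 0.0888
grip_force: 0.0
```

Request:
move_arm(
  motion=[
    [0,0,-0.15,0,0,0],
    [0,0,-0.5,0,0,0],
    [0,0,-0.98,0,0,0],
    [0,0,-0.98,0,0,0],
  ],
)

```text
time: 25.95
tool_pos: [0.4457, 0.0505, 0.1378]
tool_rot: [3.142, -0.007, -0.065]
contact_force: [0.9, 0.1, -0.4]
opening: 0.0915
grip_force: 0.0
```

Request:
move_arm(
  motion=[
    [0.09,0.4,-0.2,0,0,0],
    [0.18,0.8,-0.4,0,0,0],
    [0.18,0.8,-0.4,0,0,0],
  ],
)

```text
time: 26.32
tool_pos: [0.4571, -0.0327, 0.1751]
tool_rot: [3.141, -0.002, -0.069]
contact_force: [-0.1, -0.0, -0.2]
opening: 0.0917
grip_force: 0.0
```

Request:
move_arm(
  motion=[
    [0.09,0.4,0,0,0,0],
    [0.18,0.8,0,0,0,0],
    [0.18,0.8,0,0,0,0],
  ],
)

```text
time: 26.7
tool_pos: [0.4687, -0.1126, 0.1733]
tool_rot: [-3.141, 0.002, -0.068]
contact_force: [-1.1, 0.5, -1.0]
opening: 0.092
grip_force: 0.0
```

Request:
move_arm(
  motion=[
    [0.09,0.4,0,0,0,0],
    [0.18,0.8,0,0,0,0],
    [0.18,0.8,0,0,0,0],
  ],
)

```text
time: 27.08
tool_pos: [0.4816, -0.193, 0.1734]
tool_rot: [-3.141, 0.001, -0.067]
contact_force: [0.2, 0.1, -0.0]
opening: 0.0917
grip_force: 0.0
```

Request:
move_arm(
  motion=[
    [0.09,0.4,0,0,0,0],
    [0.18,0.8,0,0,0,0],
    [0.18,0.8,0,0,0,0],
    [0.18,0.8,0,0,0,0],
  ],
)

```text
time: 27.58
tool_pos: [0.4942, -0.2714, 0.174]
tool_rot: [-3.14, 0.002, -0.064]
contact_force: [-0.3, 0.1, 0.7]
opening: 0.0918
grip_force: 0.0
```

```bash
python3 -c "
from h import *
togo((.4955,-.2752,.037))"
```

```text
go [0.018 0.04  1.37 ] turn 0 yaw -0.064 q6 1.0
```

Request:
move_arm(
  motion=[
    [0.02,0.04,0.35,0,0,0],
    [0.02,0.04,0.73,0,0,0],
    [0.02,0.04,0.73,0,0,0],
  ],
)

```text
time: 27.95
tool_pos: [0.4945, -0.2746, 0.0993]
tool_rot: [-3.138, 0.006, -0.064]
contact_force: [-0.2, 0.4, 0.2]
opening: 0.0917
grip_force: 0.0
```

Request:
move_arm(
  motion=[
    [0,0,0.25,0,0,0],
    [0,0,0.45,0,0,0],
    [0,0,0.64,0,0,0],
    [0,0,0.64,0,0,0],
    [0,0,0.64,0,0,0],
  ],
)

```text
time: 28.58
tool_pos: [0.4971, -0.2777, 0.0394]
tool_rot: [3.14, -0.002, -0.065]
contact_force: [0.3, 0.1, 0.2]
opening: 0.0918
grip_force: 0.0
```

Request:
move_arm(
  motion=[
    [0,0,0,0,0,0],
    [0,0,0,0,0,0],
    [0,0,0,0,0,0],
    [0,0,0,0,0,0],
    [0,0,0,0,0,0],
    [0,0,0,0,0,0],
  ],
  fingers=-1,
)

```text
time: 29.32
tool_pos: [0.4962, -0.2772, 0.0379]
tool_rot: [-3.141, 0.0, -0.065]
contact_force: [-0.0, 4.8, 4.1]
opening: 0.0553
grip_force: 25.0
```

Request:
move_arm(
  motion=[
    [0,0,-0.2,0,0,0],
    [0,0,-0.55,0,0,0],
    [0,0,-0.98,0,0,0],
    [0,0,-0.98,0,0,0],
  ],
)

```text
time: 29.82
tool_pos: [0.4976, -0.2792, 0.1385]
tool_rot: [3.137, -0.005, -0.065]
contact_force: [-0.1, 0.2, -4.3]
opening: 0.0549
grip_force: 25.0
```

```bash
python3 -c "
from h import *
togo((.589,.249,.155));print(robot.observe()['opening'])"
```

```text
go [ 0.568 -5.33  -0.184] turn 0 yaw -0.065 q6 0.99
0.05490514507389765
```

Request:
move_arm(
  motion=[
    [0.02,-0.2,-0.05,0,0,0],
    [0.05,-0.5,-0.1,0,0,0],
    [0.09,-0.88,-0.15,0,0,0],
  ],
)

```text
time: 30.2
tool_pos: [0.51, -0.1886, 0.149]
tool_rot: [-3.14, 0.003, -0.066]
contact_force: [0.3, -0.2, -3.1]
opening: 0.055
grip_force: 25.0
```

Request:
move_arm(
  motion=[
    [0.03,-0.3,0,0,0,0],
    [0.06,-0.6,0,0,0,0],
    [0.09,-0.89,0,0,0,0],
  ],
)

```text
time: 30.58
tool_pos: [0.5246, -0.0998, 0.1489]
tool_rot: [-3.141, 0.004, -0.065]
contact_force: [0.1, -0.3, -3.7]
opening: 0.0548
grip_force: 25.0
```

Request:
move_arm(
  motion=[
    [0.03,-0.3,0,0,0,0],
    [0.06,-0.6,0,0,0,0],
    [0.09,-0.89,0,0,0,0],
  ],
)

```text
time: 30.95
tool_pos: [0.5392, -0.0118, 0.1489]
tool_rot: [-3.141, 0.004, -0.065]
contact_force: [0.9, 0.1, -3.1]
opening: 0.0547
grip_force: 25.0
```

Request:
move_arm(
  motion=[
    [0.03,-0.3,0,0,0,0],
    [0.06,-0.6,0,0,0,0],
    [0.09,-0.89,0,0,0,0],
  ],
)

```text
time: 31.32
tool_pos: [0.5538, 0.0762, 0.1488]
tool_rot: [3.141, 0.004, -0.065]
contact_force: [0.4, -0.7, -2.9]
opening: 0.0554
grip_force: 25.0
```

Request:
move_arm(
  motion=[
    [0.03,-0.3,0,0,0,0],
    [0.06,-0.6,0,0,0,0],
    [0.09,-0.89,0,0,0,0],
  ],
)

```text
time: 31.7
tool_pos: [0.5685, 0.1643, 0.1487]
tool_rot: [3.141, 0.004, -0.065]
contact_force: [0.5, 0.3, -3.1]
opening: 0.0555
grip_force: 25.0
```

Request:
move_arm(
  motion=[
    [0.03,-0.3,0,0,0,0],
    [0.07,-0.6,0,0,0,0],
    [0.1,-0.8,0,0,0,0],
    [0.11,-0.89,0,0,0,0],
    [0.11,-0.89,0,0,0,0],
    [0.11,-0.89,0,0,0,0],
  ],
)

```text
time: 32.45
tool_pos: [0.5867, 0.2497, 0.1506]
tool_rot: [3.141, 0.0, -0.066]
contact_force: [0.8, 0.4, -3.4]
opening: 0.0551
grip_force: 25.0
```

```bash
python3 -c "
from h import *
togo((.589,.249,.036));print(robot.observe()['opening'])"
```

```text
go [0.024 0.005 1.146] turn 0 yaw -0.066 q6 1.92
0.05511503488194907
```

Request:
move_arm(
  motion=[
    [0.02,0.01,0.3,0,0,0],
    [0.02,0.01,0.6,0,0,0],
    [0.02,0.01,0.6,0,0,0],
  ],
)

```text
time: 32.83
tool_pos: [0.5871, 0.248, 0.0885]
tool_rot: [3.139, 0.005, -0.066]
contact_force: [0.1, 0.2, -3.4]
opening: 0.0549
grip_force: 25.0
```

Request:
move_arm(
  motion=[
    [0,0,0.2,0,0,0],
    [0,0,0.38,0,0,0],
    [0,0,0.48,0,0,0],
    [0,0,0.52,0,0,0],
    [0,0,0.54,0,0,0],
    [0,0,0.55,0,0,0],
    [0,0,0.55,0,0,0],
  ],
)

```text
time: 33.7
tool_pos: [0.5889, 0.2496, 0.036]
tool_rot: [-3.141, -0.001, -0.065]
contact_force: [0.6, -0.3, -2.7]
opening: 0.0551
grip_force: 25.0
```

```bash
python3 -c "
from h import *
togo((.589,.249,.036));print(robot.observe()['contact_force'])"
```

```text
go [0.001 0.005 0.   ] turn 0 yaw -0.065 q6 1.92
[ 0.55705998 -0.32616617 -2.73653983]
```

Request:
move_arm(
  motion=[
    [0,0,0.01,0,0,0],
    [0,0,0.01,0,0,0],
  ],
)

```text
time: 33.95
tool_pos: [0.5891, 0.2496, 0.0359]
tool_rot: [-3.141, -0.001, -0.065]
contact_force: [-2.8, -0.4, 5.3]
opening: 0.0553
grip_force: 25.0
```

Request:
move_arm(
  motion=[
    [0,0,0,0,0,0],
    [0,0,0,0,0,0],
    [0,0,0,0,0,0],
    [0,0,0,0,0,0],
    [0,0,0,0,0,0],
  ],
  fingers=1,
)

```text
time: 34.58
tool_pos: [0.5887, 0.2495, 0.0346]
tool_rot: [3.141, 0.0, -0.065]
contact_force: [-0.4, -0.9, 0.5]
opening: 0.0916
grip_force: 0.0
```

Request:
move_arm(
  motion=[
    [0,0,-0.15,0,0,0],
    [0,0,-0.5,0,0,0],
    [0,0,-0.98,0,0,0],
  ],
)

```text
time: 34.95
tool_pos: [0.5882, 0.2493, 0.1337]
tool_rot: [3.141, 0.002, -0.065]
contact_force: [0.2, -0.1, 0.6]
opening: 0.092
grip_force: 0.0
```

Request:
move_arm(
  motion=[
    [-0.2,0,-0.5,0,0,0],
    [-0.5,0,-0.9,0,0,0],
    [-0.9,0.2,-0.95,0,0,0],
    [-0.9,0.2,-0.95,0,0,0],
  ],
)

```text
time: 35.45
tool_pos: [0.4955, 0.2349, 0.2299]
tool_rot: [-3.141, -0.001, -0.065]
contact_force: [0.4, 0.4, 0.6]
opening: 0.0917
grip_force: 0.0
```

Request:
move_arm(
  motion=[
    [-0.3,0.3,-0.3,0,0,0],
    [-0.6,0.7,-0.6,0,0,0],
    [-0.6,0.9,-0.6,0,0,0],
    [-0.6,0.9,-0.6,0,0,0],
    [-0.6,0.9,-0.6,0,0,0],
  ],
)

```text
time: 36.08
tool_pos: [0.4325, 0.1499, 0.2876]
tool_rot: [-3.141, 0.0, -0.065]
contact_force: [-0.1, 0.5, 0.0]
opening: 0.0919
grip_force: 0.0
```

```bash
python3 -c "
from h import *
c=wrist();P=cloud(c)
for n,x,y in(('sq',.61,-.11),('ob',.4455,.0507),('rd',.589,.249)):
  for z,t in((.012,.003),(.068,.004),(.094,.006)):
    m=(abs(P[...,2]-z)<t)&(np.hypot(P[...,0]-x,P[...,1]-y)<.08)
    if m.sum()>9: print(n,z,m.sum(),[np.round(a,4) for a in cv2.minAreaRect(P[m][:,:2].astype('f4'))])
c=save('scene')"; cp pics/$(ls -t pics/wrist*|head -1) pics/w7.png;cp pics/$(ls -t pics/scene*|head -1) pics/s7.png
```

```text
sq 0.012 1225 [array([ 0.5851, -0.1061]), array([0.1142, 0.0635]), np.float64(82.2893)]
sq 0.068 1047 [array([ 0.5927, -0.1097]), array([0.055 , 0.0195]), np.float64(82.2539)]
sq 0.094 226 [array([ 0.596 , -0.1095]), array([0.0228, 0.0076]), np.float64(89.5414)]
ob 0.012 1757 [array([0.4459, 0.0508]), array([0.0868, 0.1355]), np.float64(86.5398)]
ob 0.068 2858 [array([0.444 , 0.0496]), array([0.0435, 0.0841]), np.float64(86.521)]
ob 0.094 1319 [array([0.4438, 0.0496]), array([0.0333, 0.0328]), np.float64(9.4084)]
rd 0.012 1320 [array([0.5819, 0.2497]), array([0.1233, 0.1076]), np.float64(84.5942)]
rd 0.068 178 [array([0.5798, 0.2378]), array([0.0299, 0.0561]), np.float64(51.9353)]
rd 0.094 3588 [array([0.5873, 0.2479]), array([0.0519, 0.0499]), np.float64(84.3415)]cp: cannot stat 'pics/pics/wrist_3612.png': No such file or directory
cp: cannot stat 'pics/pics/scene_3617.png': No such file or directory
```

View pics/scene_3617.png

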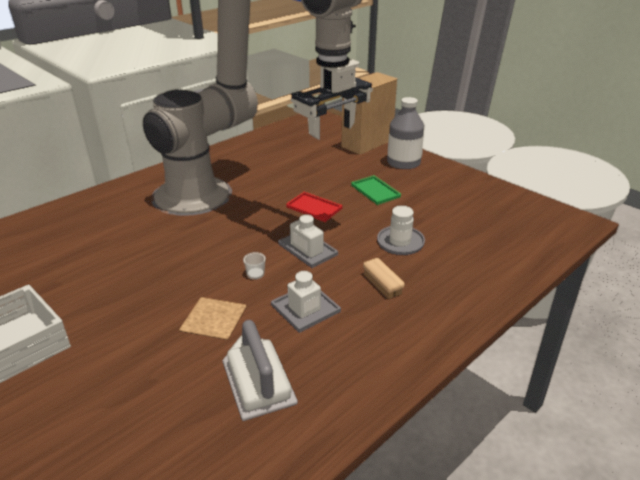

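All three containers stand upright in their own trays: the jar at (402,225), the flat bottle at (307,236) and the square bottle at (304,295). The cup, brush and iron haven't moved, and the mat is empty.

```bash
python3 -c "
from cell import robot
print(robot.hand_in())"
```

```text
the job is handed in; nothing more can be done
None
```

I handed the job in at about 36 s: the jar, square bottle and flat bottle each stand upright in the tray of their own shape, within about 2 mm of the middle (the square bottle's placing judged from the arm's position and a partial view), and the cup, brush and iron were left where they were.

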